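# Clamp the whetstone in its squeeze clamp and keep the grip

## Robot

A 7-joint arm with a two-finger parallel gripper is mounted at the origin on a cart in front of the work surface, level with it; the furniture and walls round the work are solid. World frame = base frame: x ahead of the robot, y to its left, z up, the work surface at z = 0. Lengths are in m, angles in rad, forces in N, time in s.
With the tool pointing down it reaches from about 0.35 to 0.9 m from the base axis. Payload 8.1 kg.
Tool frame: the origin (TCP) lies midway between the tips of the shut fingers; the grasp point (between the pads) lies arm.hold_point_z behind it (arm.hold_point_z is the distance from the TCP to the grasp point, in m); z points along the fingers, x is the direction in which the jaws open and shut, and the axes are right-handed (so a half turn about z gives the same grasp; the last joint's range is limited). The gripper opens to 92 mm and grips with 3 to 60 N. Pads are 19 mm wide; open, the fingers measure 130 mm over their backs; the gripper's body (75 mm by 190 mm) begins 47 mm behind the grasp point.
Start: joints at [-0.103, 0.434, 0.025, 1.573, -0.012, 1.134, -0.075], TCP at [0.625, -0, 0.227] pointing down, gripper open.
Joint ranges: [-2.62, 2.62], [-0.44, 2.09], [-1.27, 1.32], [0.08, 2.57], [-1.32, 4.46], [0.12, 2], [-2.74, 2.74]. Speed limits (rad/s): [2.22, 2.22, 3.01, 3.01, 3.14, 3.14, 3.14].

## Interface

Orientations are given as a rotation vector (axis times angle).
In Python, from cell import arm gives the robot as it stands.
- The arm moves only by the shell command python3 -m pendant 'ROWS' [FORCE]. ROWS is JSON, a list of rows, each an object with "dp": the shift along the tool's x, y, z in m, a list of three; "rotation": the turn, a rotation vector about the tool's x, y, z in rad, a list of three; "fingers": the closure, from -1 (fully open) to 1 (shut). In form: [{"dp": [x, y, z], "rotation": [rx, ry, rz], "fingers": fingers}, ...]. A call has 1 to 20 rows; each row is the pose to reach, as a shift and turn from the pose measured when the call began, along the tool's axes at that moment; what a row does not reach only later rows make up. A row lasts 1/8 s, in which the tool goes at most 62.5 mm and 10.7 degrees, less where a joint would pass 70% of its speed; a pose out of reach is approached as far as the arm can. A call with a gripper value outside its range is refused whole. The fingers move at their own pace and stop on an object; FORCE is the grip in N (left out, the last holds). Time passes only in rows, so rows that repeat a pose let the fingers close. It gives the time, the measured TCP pose, the force and the opening at its end, in the units of the state.
- arm.observe(): the state, without advancing time (a new reading comes with each control period).
- arm.get_image(name): name is "scene" or "side" or "wrist"; returns the picture (420x560x3 uint8, blue, green, red); there is no depth.
- arm.camera_params(name): a dict with "camera_matrix" (3x3 intrinsics, pixels), "rvec" (rotation vector, rad) and "tvec" (3), from world to camera coordinates, as OpenCV has them. Camera axes: x right, y down, z forward; pixel columns grow to the right and rows downward; lengths in m; the calibration is good to about 2 mm. A picture is of the moment at which its call begins: read the wrist's pose just before it. camera_params takes no time and is no camera call; for the wrist camera it gives the pose at the moment of the call.
- arm.sign_off(): hands the job in, once; it reports no verdict.
The state is a dict: "clock": time; "joints": joint angles; "dq": joint speeds; "joint_efforts": joint torques, N m; "position": TCP position; "ee_rot": TCP orientation; "force": force on the tool from outside, world axes, zero at the start; "ft_torque": the same for the moment, N m; "width": opening from 0.0 (shut) to 1.0 (fully open).
Only numpy, scipy, OpenCV 4.12 (cv2) and the standard library are available. Lean on these libraries where they do the work, as an engineer would, in place of code of your own. Each camera call takes 0.05 s, during which the arm holds its last target.

## Task

Get the whetstone ready for sharpening: put it flat on the bed of the steel clamp, lengthwise, pushed home against the fixed jaw. Then pump the squeeze trigger again and again until the moving jaw meets the stone and its spring pad is pushed about half-way in, so the stone is held firmly but the pad is not squashed to its stop. Move the jaw only with the trigger, leave the other things where they are, and finish still squeezing the trigger: do not let go.

Things in the scene. Friction and masses are not known exactly. Their poses are not given: they have to be found in the camera images.
- clamp: Low whetstone clamp fixed to the worktop. Origin: centre of its underside. y = long axis. Base 70 (x) x 340 (y) x 10 mm; its flat top is the bed. Fixed jaw at the -y end, face at y=-150, 28 high. Moving jaw (60 wide, 33 high) travels to -y. Ratchet head y=58 to 162, 52 wide, 41 high, trigger on top. A stone lying home has its centre at x=0, y=-100 mm
- fixed_jaw_face (a point): Middle of the fixed jaw's face (70 mm wide), 18 mm above the worktop; axes as the clamp's. The stone lies on its +y side
- trigger_center (a point): Middle of the squeeze trigger, 66 mm above the worktop, axes as the clamp's. Two upright black paddles 40 (x) x 8 (y) mm, 43 to 88 mm above the worktop, stand at its +y and -y sides, a fixed post between them. Over their outer faces 56 mm released, 36 mm squeezed. They move alike; squeeze them along y from above, fingertips over 44 mm above the worktop (head below)
- trigger (a joint): Travel of each paddle: 0 released, 0.010 m at the stop; springs back (2 to 4 N per paddle, plus half the clamping force). A full squeeze moves the jaw 8 mm, the first 2 mm being idle (first squeeze: 2 to 10 mm). Go beyond 8 mm, then open to over 56 mm, to catch the next tooth. Let go under load, the jaw slips back to the last tooth caught: 1 mm after a full squeeze, more after a part one
- jaw (a joint): Travel of the moving jaw towards the fixed jaw in m; starts anywhere from 0 to about 0.027. With the pad free, the pad's face is at clamp y = -(this value), so it meets a stone lying home at 0.050. The ratchet keeps it from going back
- pad (a joint): How far the moving jaw's spring pad is pushed into the jaw: 0 free, 0.016 m at its stop; 1.8 N per mm. Two pins come out of the jaw's back by as much. 3 to 13 mm is good clamping (half-way: 8 mm, 14 N); above 13 mm is crushed. Until it meets the stone it reads 0
- pad_face (a point): Middle of the face of the spring pad (60 mm wide, 12 to 30 mm above the worktop) that meets the stone; axes as the clamp's
- stone_center (a point): Centre of the grey whetstone, 19 mm above its underside; x its long axis, z up. Stone block 84 x 50 mm, from 12 to 38 mm above the underside, on a rubber holder 100 x 62 x 12 mm; 0.5 to 0.75 kg. Grip it across the 50 mm, above the holder. Starts flat on the worktop in front of the clamp
- dish_brush: bystander: wooden brush 154 mm long, 46 high, origin under its centre
- black_cup: bystander: small black cup 60 x 58 mm, origin under its centre
- lunch_tin: bystander: aluminium lunch tin 152 x 107 x 48 mm, origin under its centre
- fork: bystander: metal fork 193 mm long, near the front edge, origin under its centre

How it is judged:
On the way:
1. the stone lies flat on the bed, lengthwise, home against the fixed jaw, with the pad not yet pushing on it (y of stone_center in the frame of clamp between -0.105 and -0.095 m and x of stone_center in the frame of clamp between -0.012 and 0.012 m and z of stone_center in the frame of clamp below 0.032 m and angle between the x axis of stone_center and the y axis of clamp, either way round below 0.12 rad and value of joint pad below 0.001 m), for 0.2 s.
At the end, for the whole second after the job is handed in: Stone flat and lengthwise (7 degrees) on the bed, within 5 mm of home at the fixed jaw and 12 mm of the middle; pad pressing on it, pushed in 3 to 13 mm; fingers still squeezing the trigger (paddles in over 2 mm, over 1 N on the rear one); robot not touching the stone (y of stone_center in the frame of clamp between -0.105 and -0.095 m and x of stone_center in the frame of clamp between -0.012 and 0.012 m and z of stone_center in the frame of clamp below 0.032 m and angle between stone_center's own z axis and vertical below 0.06 rad and angle between the x axis of stone_center and the y axis of clamp, either way round below 0.12 rad and value of joint pad between 0.003 and 0.013 m and contact force between pad and stone above 4 N and value of joint trigger above 0.002 m and contact force between the fingers and trigger above 1 N and contact force between the arm and stone below 0.5 N); the arm keeps its last pose, push and grip.
It fails at once if the spring pad is pushed in by more than 13 mm: crushed (value of joint pad above 0.013 m).
It fails at once if the robot pushes the moving jaw itself (contact force between the arm and jaw above 1 N).
It fails at once if the brush, cup, lunch tin or fork is moved by more than 3 cm (distance of any of dish_brush, black_cup, lunch_tin, fork from where it was at the start of the episode above 0.03 m).
It also fails if it takes over 72 s, if anything falls off the work surface, if the arm or the gripper's body presses on something with over 40 N, if the wrist force passes 120 N, or if a joint passes its speed limit or range.

## Working session

There is one attempt and no reset: what is moved stays moved. The work goes in short steps, Python scripts to look and compute and a shell command to move; the robot and the scene stay as the last step left them, time stands still between calls to the robot, and variables do not carry over. Pictures are saved under pics/ and viewed, and the job is handed in when it is done.

```bash
ls; mkdir -p pics; python3 - <<'E'
from cell import arm
import cv2
print(arm.observe(), arm.hold_point_z)
for n in ("scene","side","wrist"):
    cv2.imwrite(f"pics/a_{n}.png",arm.get_image(n)); print(n,arm.camera_params(n))
E
```

```text
pics
{'clock': 0.0, 'joints': array([-0.10259277,  0.43521211,  0.02496955,  1.57406895, -0.01161556,
        1.13399224, -0.07506827]), 'dq': array([ 0.00106364,  0.00010365,  0.00153926, -0.00024884,  0.00065126,
       -0.00027513, -0.00178968]), 'joint_efforts': array([ 3.89017032e-04, -6.67853522e+01,  9.84863900e-01, -3.14464223e+01,
       -6.05165795e-02,  4.27553023e-02,  1.12382318e-04]), 'position': array([ 6.24504741e-01, -5.32644663e-05,  2.25962566e-01]), 'ee_rot': array([ 3.14146766e+00, -7.61766984e-05, -2.40399751e-03]), 'force': array([ 0.00676885, -0.08166528,  0.67760553]), 'ft_torque': array([-0.01406975, -0.04274903,  0.03083849]), 'width': 0.9989656491743988} 0.0188
scene {'camera_matrix': array([[465.00376249,   0.        , 282.45189136],
       [  0.        , 465.00376249, 211.83532607],
       [  0.        ,   0.        ,   1.        ]]), 'rvec': array([ 2.17172485, -0.71056099,  0.35489759]), 'tvec': array([-0.58463262,  0.10994122,  1.01792792])}
side {'camera_matrix': array([[504.43343836,   0.        , 272.72548884],
       [  0.        , 504.43343836, 216.1976858 ],
       [  0.        ,   0.        ,   1.        ]]), 'rvec': array([ 2.14384194, -0.62696798,  0.29736433]), 'tvec': array([-0.59340131,  0.10656242,  1.16623206])}
wrist {'camera_matrix': array([[347.7689971 ,   0.        , 283.50031734],
       [  0.        , 347.7689971 , 207.26727132],
       [  0.        ,   0.        ,   1.        ]]), 'rvec': array([-2.88481455e+00,  2.47741642e-03,  1.69575402e-03]), 'tvec': array([-0.62442637, -0.0299679 ,  0.38998131])}
```

View pics/a_scene.png

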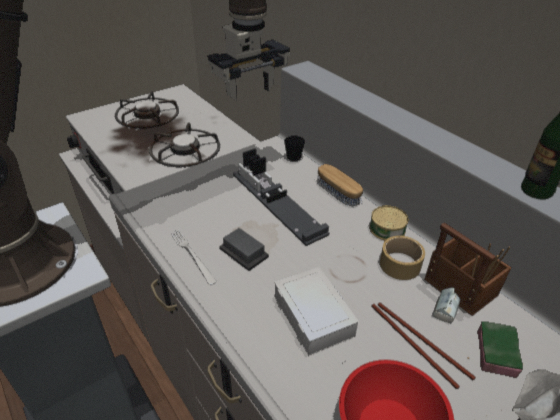

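View pics/a_side.png

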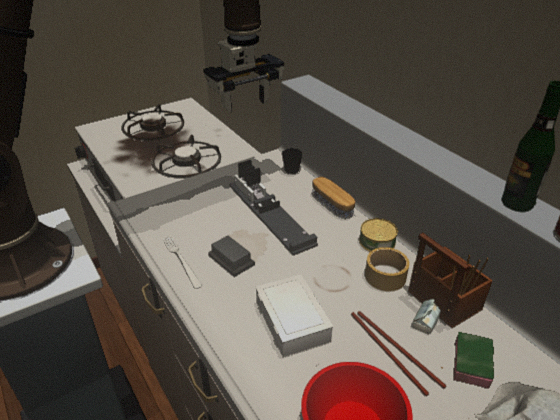

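View pics/a_wrist.png

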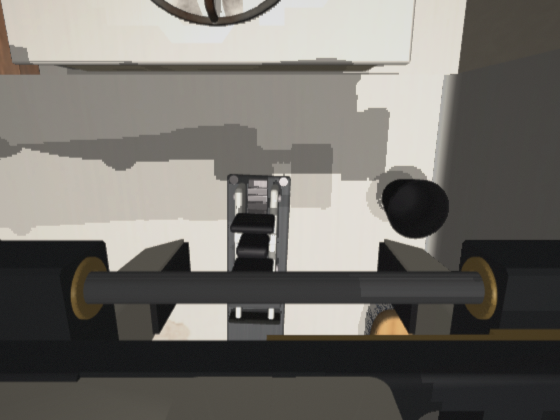

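Scene: the stone is at about (243,247) and the clamp runs from (255,165) at the head to (312,232) at the fixed jaw. The fork is at (195,257) and the tin at (315,308). Next I enlarge this area.

```bash
cat > h.py <<'E'
import numpy as np, cv2
from cell import arm
def ray(n,uv,P=None):
    P=P or arm.camera_params(n); R=cv2.Rodrigues(np.array(P["rvec"]))[0]; t=np.array(P["tvec"])
    C=-R.T@t; u=cv2.undistortPoints(np.array([[uv]],float),P["camera_matrix"],None)[0,0]
    return C,R.T@np.array([u[0],u[1],1])
def onz(n,uv,z,P=None):
    C,d=ray(n,uv,P); return C+d*(z-C[2])/d[2]
def proj(n,p,P=None):
    P=P or arm.camera_params(n)
    return cv2.projectPoints(np.array(p,float).reshape(-1,3),np.array(P["rvec"]),np.array(P["tvec"]),P["camera_matrix"],None)[0][:,0]
def crop(src,dst,x0,y0,x1,y1,s):
    im=cv2.imread(src)[y0:y1,x0:x1]; im=cv2.resize(im,None,fx=s,fy=s,interpolation=cv2.INTER_CUBIC)
    im=cv2.convertScaleAbs(im,alpha=1.6,beta=20)
    for k in range((x0//10+1)*10,x1,10): cv2.putText(im,str(k),((k-x0)*s,8),0,.3,(0,0,255)); im[::4,(k-x0)*s]=(0,0,255)
    for k in range((y0//10+1)*10,y1,10): cv2.putText(im,str(k),(0,(k-y0)*s),0,.3,(0,0,255)); im[(k-y0)*s,::4]=(0,0,255)
    cv2.imwrite(dst,im)
E
python3 -c "
from h import *
crop('pics/a_scene.png','pics/b1.png',210,145,335,270,4+0)
crop('pics/a_side.png','pics/b2.png',200,150,325,275,4+0)
"
```

```text
(no output)
```

View pics/b1.png

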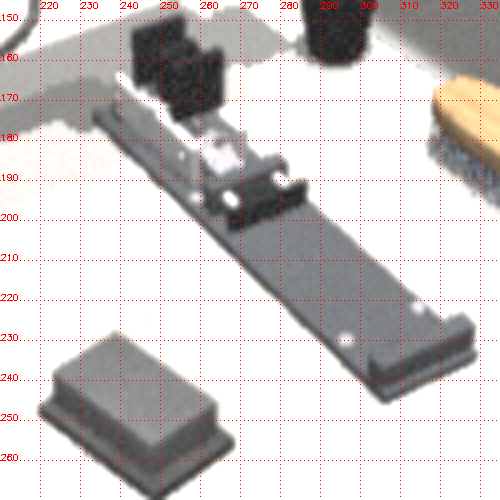

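View pics/b2.png

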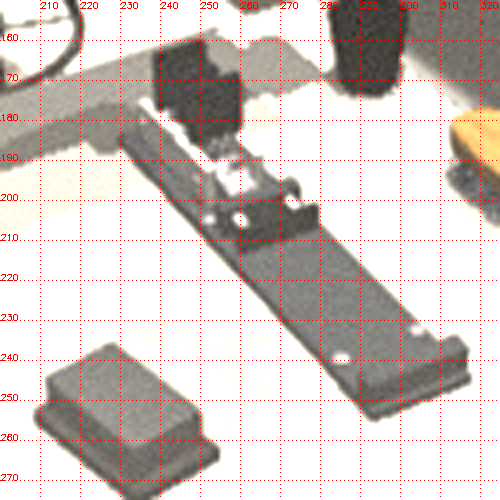

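```bash
python3 -c "
from h import *
np.set_printoptions(precision=4,suppress=True)
for n,st,cb in (('scene',[(223,239),(238,228.5),(264.5,245.5),(248,257)],[(233,174),(306,245),(329,234.5)]),('side',[(211,246),(227,236),(250,252),(233,262)],[(229.5,186),(294,255),(317.5,245)])):
  S=np.array([onz(n,p,.038) for p in st]); C=np.array([onz(n,p,0) for p in cb])
  print(n,'stone',S,S.mean(0),'sides',np.linalg.norm(np.roll(S,-1,0)-S,axis=1))
  l=S[2]-S[1]+S[3]-S[0]; print('long yaw',np.degrees(np.arctan2(l[1],l[0])))
  w=S[1]-S[0]+S[2]-S[3]; print('short yaw',np.degrees(np.arctan2(w[1],w[0])))
  print('clamp',C,np.linalg.norm(C[0]-C[1]),np.linalg.norm(C[1]-C[2])); d=C[0]-C[1]; print(np.degrees(np.arctan2(d[1],d[0])))
"
```

```text
scene stone [[ 0.3872 -0.2376  0.038 ]
 [ 0.433  -0.2273  0.038 ]
 [ 0.4498 -0.3083  0.038 ]
 [ 0.4012 -0.3168  0.038 ]] [ 0.4178 -0.2725  0.038 ] sides [0.0469 0.0827 0.0494 0.0804]
long yaw -79.08555781092662
short yaw 11.241830039317799
clamp [[ 0.5655  0.0104  0.    ]
 [ 0.551  -0.33    0.    ]
 [ 0.618  -0.3338  0.    ]] 0.340673021093899 0.06706423567380426
87.55733145587733
side stone [[ 0.3874 -0.236   0.038 ]
 [ 0.4349 -0.2241  0.038 ]
 [ 0.4514 -0.3022  0.038 ]
 [ 0.4035 -0.3106  0.038 ]] [ 0.4193 -0.2683  0.038 ] sides [0.049  0.0798 0.0486 0.0764]
long yaw -77.98105794777983
short yaw 12.002820719559173
clamp [[ 0.5651  0.0097  0.    ]
 [ 0.5528 -0.3289  0.    ]
 [ 0.62   -0.3297  0.    ]] 0.3388245662988715 0.06720222657615782
87.92153597788408
```

Both views agree. The stone is near (0.418,-0.271) with its short axis yawed +11.5°. The clamp is near (0.594,-0.161), yawed -2.3°. I'll stop at one wrist viewpoint on the way.

```bash
python3 -m pendant '[{"dp":[-0.03,0.055,-0.02],"rotation":[0,0,0],"fingers":-1},{"dp":[-0.06,0.11,-0.04],"rotation":[0,0,0],"fingers":-1},{"dp":[-0.09,0.165,-0.06],"rotation":[0,0,0],"fingers":-1},{"dp":[-0.12,0.22,-0.07],"rotation":[0,0,0],"fingers":-1},{"dp":[-0.12,0.22,-0.07],"rotation":[0,0,0],"fingers":-1},{"dp":[-0.12,0.22,-0.07],"rotation":[0,0,0],"fingers":-1}]' 20
python3 - <<'E'
from h import *
print(arm.observe()["position"],arm.observe()["ee_rot"],arm.observe()["clock"])
P=arm.camera_params("wrist"); print(P)
cv2.imwrite("pics/c.png",arm.get_image("wrist"))
import pickle; pickle.dump(P,open("c.pkl","wb"))
E
```

```text
clock: 0.9
position: [0.5044, -0.2203, 0.2963]
ee_rot: [-3.141, 0.003, 0.002]
force: [0.7, 0.5, -0.0]
width: 1.003
[ 0.50444852 -0.22033018  0.2962748 ] [-3.14142942e+00  2.58369526e-03  1.68897526e-03] 0.9
{'camera_matrix': array([[347.7689971 ,   0.        , 283.50031734],
       [  0.        , 347.7689971 , 207.26727132],
       [  0.        ,   0.        ,   1.        ]]), 'rvec': array([-2.88507164e+00,  4.77087935e-03,  1.82599683e-03]), 'tvec': array([-0.50497155, -0.26018834,  0.40192406])}
```

View pics/c.png

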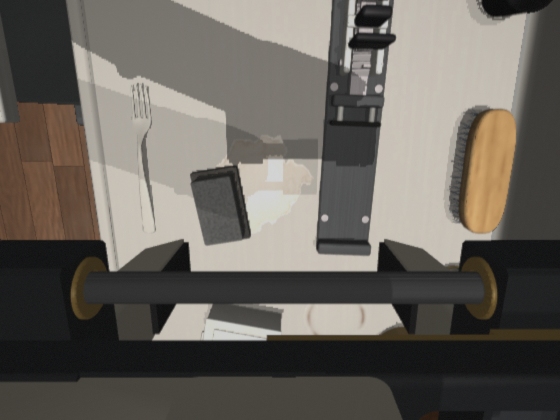

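Good view. The stone spans (192,165)–(250,243), the clamp runs from the top centre to the fixed jaw at (345,249), and the moving jaw is at (357,110). Now an enlarged crop.

```bash
python3 -c "
from h import *
crop('pics/c.png','pics/d1.png',180,155,265,255,7-1)
crop('pics/c.png','pics/d2.png',305,0,405,130,5-1)
crop('pics/c.png','pics/d3.png',305,120,405,262,5-1)
"
```

```text
(no output)
```

View pics/d1.png

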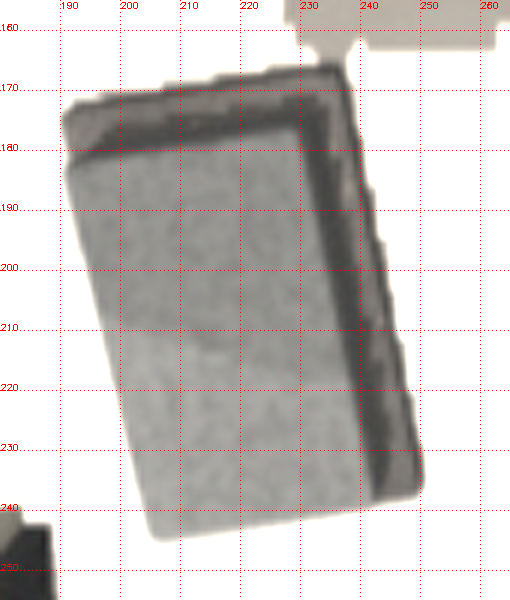

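View pics/d2.png

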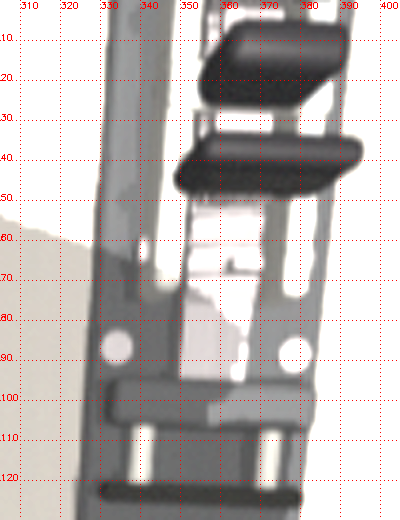

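View pics/d3.png

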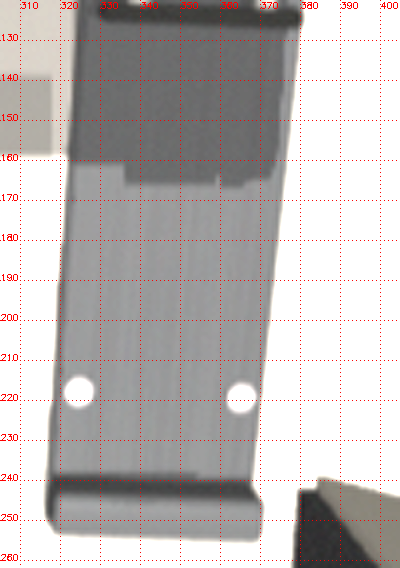

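```bash
python3 -c "
from h import *
import pickle
np.set_printoptions(precision=4,suppress=True)
P=pickle.load(open('c.pkl','rb')); f=lambda p,z:onz('wrist',p,z,P)
S=np.array([f(p,.038) for p in [(191,183),(229.5,177),(242,238.5),(205.5,244.5)]]);print(S,S.mean(0),np.linalg.norm(np.roll(S,-1,0)-S,axis=1))
for a,b in((0,3),(1,2),(0,1),(3,2)): d=S[b]-S[a];print(np.degrees(np.arctan2(d[1],d[0])))
L=[f((317.5,235),.01),f((325,130),.01)];R=[f((367.5,238),.01),f((379.5,130),.01)]
for a,b in(L,R): d=b-a;print(a,b,np.degrees(np.arctan2(d[1],d[0])))
print('jaw face top',f((319,242.5),.028),f((367,243),.028)); print('face base',f((320,239),.01),f((366,239.5),.01))
print('pad bottom',f((329,126.5),.012),f((377,126.5),.012),'padtop',f((329,122),.03))
print('paddle top-ish',[f(p,.088) for p in((355,36),(393,36),(362,5),(388,5))])
print('cam',ray('wrist',(0,0),P)[0])
"
```

```text
[[ 0.3918 -0.2298  0.038 ]
 [ 0.4389 -0.2226  0.038 ]
 [ 0.4514 -0.3014  0.038 ]
 [ 0.4046 -0.3093  0.038 ]] [ 0.4217 -0.2658  0.038 ] [0.0477 0.0798 0.0474 0.0806]
-80.83795466698858
-81.00934180667853
8.70853847900761
9.642314328282483
[ 0.5498 -0.3068  0.01  ] [ 0.5562 -0.1684  0.01  ] 87.35149100926527
[ 0.6175 -0.3113  0.01  ] [ 0.6242 -0.1687  0.01  ] 87.3025938331541
jaw face top [ 0.5502 -0.3108  0.028 ] [ 0.6127 -0.3117  0.028 ]
face base [ 0.5533 -0.3125  0.01  ] [ 0.6156 -0.3134  0.01  ]
pad bottom [ 0.5608 -0.1641  0.012 ] [ 0.6203 -0.1643  0.012 ] padtop [ 0.5584 -0.1584  0.03  ]
paddle top-ish [array([ 0.5737, -0.077 ,  0.088 ]), array([ 0.6104, -0.0771,  0.088 ]), array([ 0.579 , -0.0502,  0.088 ]), array([ 0.6036, -0.0503,  0.088 ])]
cam [ 0.5048 -0.1514  0.4544]
```

```bash
python3 -m pendant '[{"dp":[-0.03,0.015,0.04],"rotation":[0,0,-0.08],"fingers":-0.5},{"dp":[-0.06,0.03,0.08],"rotation":[0,0,-0.166],"fingers":-0.5},{"dp":[-0.083,0.047,0.12],"rotation":[0,0,-0.166],"fingers":-0.5},{"dp":[-0.083,0.047,0.17],"rotation":[0,0,-0.166],"fingers":-0.5},{"dp":[-0.083,0.047,0.19],"rotation":[0,0,-0.166],"fingers":-0.5},{"dp":[-0.083,0.047,0.19],"rotation":[0,0,-0.166],"fingers":-0.5}]' 20
python3 - <<'E'
from h import *
print(arm.observe()["position"],arm.observe()["ee_rot"])
cv2.imwrite("pics/e.png",arm.get_image("wrist"));cv2.imwrite("pics/e2.png",arm.get_image("scene"))
crop('pics/e2.png','pics/e3.png',180,175,320,285,4)
E
```

```text
clock: 1.7
position: [0.4217, -0.2635, 0.1043]
ee_rot: [-3.127, -0.266, 0.007]
force: [0.2, 0.6, -0.1]
width: 0.747
[ 0.42173998 -0.26347312  0.10425677] [-3.1266731  -0.2659235   0.00705116]
```

View pics/e.png

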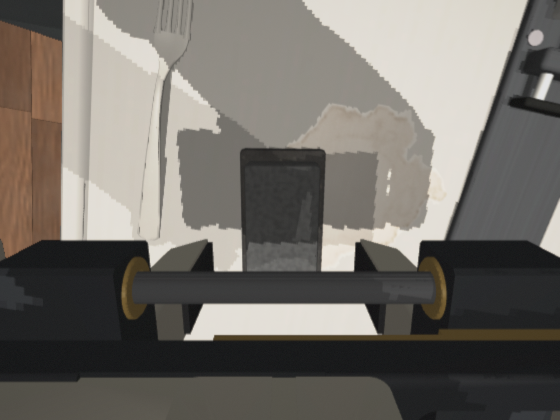

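View pics/e3.png

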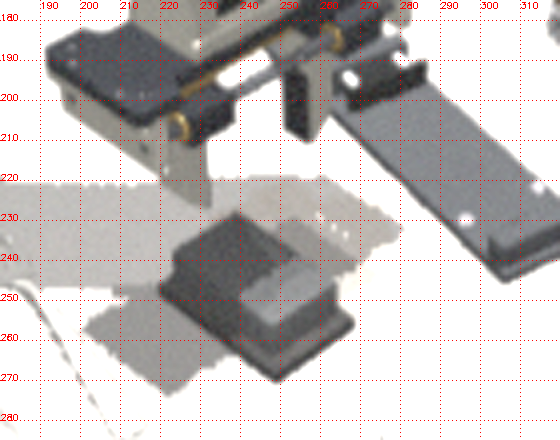

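Aligned: the stone is centred at column 283 and upright in the wrist view. Descend and grip.

```bash
python3 -m pendant '[{"dp":[0,0.003,0.03],"rotation":[0,0,0],"fingers":-0.5},{"dp":[0,0.003,0.06],"rotation":[0,0,0],"fingers":-0.5},{"dp":[0,0.003,0.08],"rotation":[0,0,0],"fingers":-0.5},{"dp":[0,0.003,0.088],"rotation":[0,0,0],"fingers":-0.5},{"dp":[0,0.003,0.088],"rotation":[0,0,0],"fingers":-0.5},{"dp":[0,0.003,0.088],"rotation":[0,0,0],"fingers":0},{"dp":[0,0.003,0.088],"rotation":[0,0,0],"fingers":1},{"dp":[0,0.003,0.088],"rotation":[0,0,0],"fingers":1},{"dp":[0,0.003,0.088],"rotation":[0,0,0],"fingers":1},{"dp":[0,0.003,0.088],"rotation":[0,0,0],"fingers":1}]' 30
python3 - <<'E'
from h import *
o=arm.observe();print(o["position"],o["ee_rot"],o["width"]*92)
E
```

```text
clock: 3.05
position: [0.423, -0.268, 0.0189]
ee_rot: [-3.13, -0.264, 0.002]
force: [-3.7, 0.2, 7.7]
width: 0.539
[ 0.4229603  -0.26800903  0.01890887] [-3.12951086e+00 -2.64046153e-01  1.87310707e-03] 49.608070111334996
```

```bash
python3 -m pendant '[{"dp":[0,0,-0.03],"rotation":[0,0,0],"fingers":1},{"dp":[0,0,-0.06],"rotation":[0,0,0],"fingers":1},{"dp":[0.03,0.003,-0.08],"rotation":[0,0,0.04],"fingers":1},{"dp":[0.07,0.008,-0.08],"rotation":[0,0,0.10],"fingers":1},{"dp":[0.11,0.013,-0.08],"rotation":[0,0,0.16],"fingers":1},{"dp":[0.15,0.017,-0.08],"rotation":[0,0,0.21],"fingers":1},{"dp":[0.163,0.0185,-0.08],"rotation":[0,0,0.212],"fingers":1},{"dp":[0.163,0.0185,-0.08],"rotation":[0,0,0.212],"fingers":1},{"dp":[0.163,0.0185,-0.08],"rotation":[0,0,0.212],"fingers":1}]'
python3 - <<'E'
from h import *
o=arm.observe();print(o["position"],o["ee_rot"],o["width"]*92)
cv2.imwrite("pics/f.png",arm.get_image("wrist"));cv2.imwrite("pics/f2.png",arm.get_image("scene"));cv2.imwrite("pics/f4.png",arm.get_image("side"))
crop('pics/f2.png','pics/f3.png',200,145,340,265,4)
crop('pics/f4.png','pics/f5.png',200,145,340,265,4)
E
```

```text
clock: 4.18
position: [0.585, -0.2595, 0.0983]
ee_rot: [-3.14, 0.07, 0.005]
force: [0.1, -0.5, -5.3]
width: 0.543
[ 0.58501103 -0.25947456  0.09829667] [-3.13983006  0.06991466  0.00514918] 49.963792134300796
```

View pics/f.png

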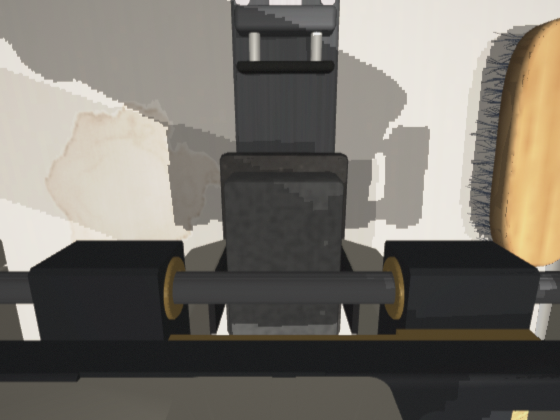

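View pics/f3.png

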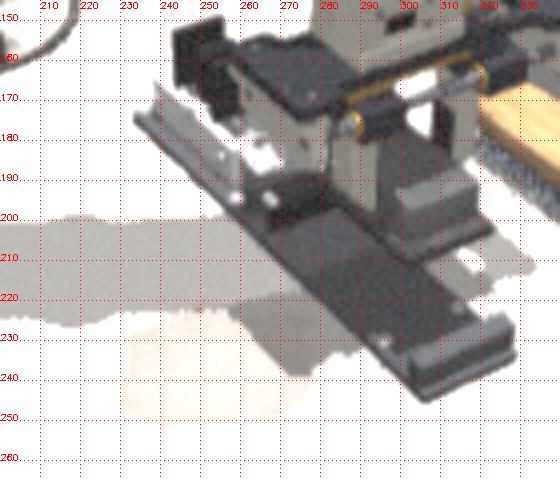

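Stone held square over the bed; the wrist view shows the stone centred at column 284 and the bed at 286. Lower, then slide home gently.

```bash
python3 -m pendant '[{"dp":[0.002,-0.003,0.02],"rotation":[0,0,0],"fingers":1},{"dp":[0.002,-0.003,0.04],"rotation":[0,0,0],"fingers":1},{"dp":[0.002,-0.003,0.055],"rotation":[0,0,0],"fingers":1},{"dp":[0.002,-0.003,0.063],"rotation":[0,0,0],"fingers":1},{"dp":[0.002,-0.003,0.067],"rotation":[0,0,0],"fingers":1},{"dp":[0.002,-0.003,0.067],"rotation":[0,0,0],"fingers":1},{"dp":[0.002,-0.003,0.067],"rotation":[0,0,0],"fingers":1}]'
python3 - <<'E'
from h import *
o=arm.observe();print(o["position"],o["ee_rot"],o["force"])
E
```

```text
clock: 5.2
position: [0.5881, -0.2567, 0.0324]
ee_rot: [-3.14, 0.07, 0.002]
force: [0.3, 1.0, -4.8]
width: 0.545
[ 0.58809562 -0.25673044  0.03240792] [-3.14026860e+00  7.03034521e-02  1.54379884e-03] [ 0.29925926  1.00650788 -4.84174438]
```

```bash
python3 -m pendant '[{"dp":[0,0,0.002],"rotation":[0,0,0],"fingers":1},{"dp":[0,0.003,0.003],"rotation":[0,0,0],"fingers":1},{"dp":[0,0.006,0.003],"rotation":[0,0,0],"fingers":1},{"dp":[0,0.006,0.003],"rotation":[0,0,0],"fingers":1}]'
python3 - <<'E'
from h import *
o=arm.observe();print(o["position"],o["ee_rot"],o["force"])
E
```

```text
clock: 5.7
position: [0.5877, -0.2634, 0.0294]
ee_rot: [-3.141, 0.071, 0.002]
force: [-0.5, 0.2, -4.9]
width: 0.544
[ 0.58767317 -0.26337642  0.02941475] [-3.14058138e+00  7.14845801e-02  1.59481626e-03] [-0.48874228  0.24805432 -4.88995733]
```

```bash
python3 -m pendant '[{"dp":[0,0.001,0.001],"rotation":[0,0,0],"fingers":1},{"dp":[0,0.003,0.001],"rotation":[0,0,0],"fingers":1},{"dp":[0,0.005,0.001],"rotation":[0,0,0],"fingers":1},{"dp":[0,0.005,0.001],"rotation":[0,0,0],"fingers":1}]'
python3 - <<'E'
from h import *
o=arm.observe();print(o["position"],o["ee_rot"],o["force"])
E
```

```text
clock: 6.2
position: [0.5881, -0.2654, 0.029]
ee_rot: [-3.137, 0.068, 0.001]
force: [-1.8, 9.5, 6.5]
width: 0.542
[ 0.58811461 -0.26538267  0.02899721] [-3.13726075e+00  6.81598473e-02  1.28935243e-03] [-1.79739538  9.50839847  6.53284869]
```

It touches: 9.5 N of reaction along +y and the weight is on the bed. Release and rise.

```bash
python3 -m pendant '[{"dp":[0,-0.001,0],"rotation":[0,0,0],"fingers":0.4},{"dp":[0,-0.001,0],"rotation":[0,0,0],"fingers":-0.5},{"dp":[0,-0.001,0],"rotation":[0,0,0],"fingers":-0.5},{"dp":[0,-0.001,-0.02],"rotation":[0,0,0],"fingers":-0.5},{"dp":[0,-0.001,-0.06],"rotation":[0,0,0],"fingers":-0.5},{"dp":[0,-0.03,-0.11],"rotation":[0,0,0],"fingers":-0.5},{"dp":[0,-0.08,-0.16],"rotation":[0,0,0],"fingers":-0.5},{"dp":[0,-0.08,-0.2],"rotation":[0,0,0],"fingers":-0.5},{"dp":[0,-0.08,-0.2],"rotation":[0,0,0],"fingers":-0.5}]'
python3 - <<'E'
from h import *
import pickle
o=arm.observe();print(o["position"],o["ee_rot"],o["force"])
P=arm.camera_params("wrist");pickle.dump(P,open("g.pkl","wb"))
cv2.imwrite("pics/g.png",arm.get_image("wrist"));cv2.imwrite("pics/g2.png",arm.get_image("scene"))
crop('pics/g2.png','pics/g3.png',210,145,335,265,4)
E
```

```text
clock: 7.32
position: [0.5942, -0.1861, 0.2352]
ee_rot: [-3.139, 0.066, -0.013]
force: [-0.6, -0.0, -1.0]
width: 0.752
[ 0.59419442 -0.18608589  0.23517196] [-3.13890237  0.06615818 -0.01283322] [-0.57798141 -0.03008632 -1.01236092]
```

View pics/g.png

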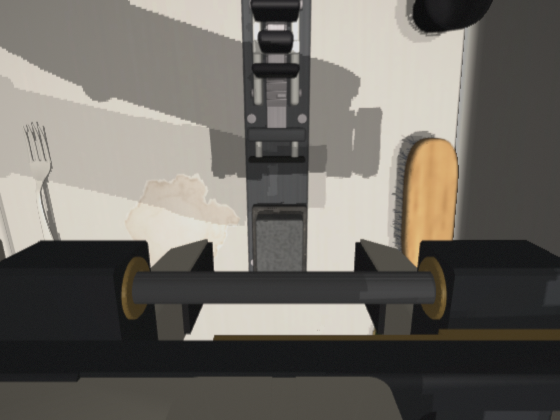

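View pics/g3.png

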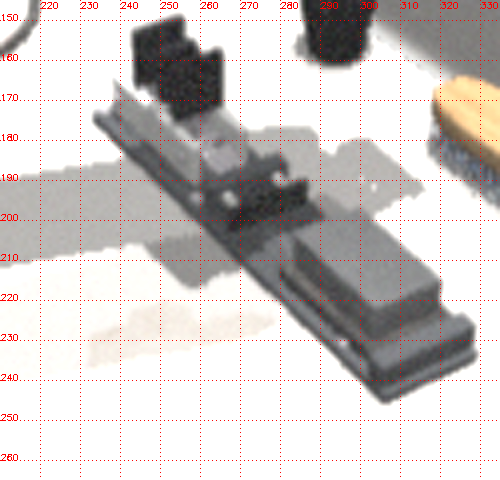

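The stone sits flat and centred, with its front holder edge at row 206 and the pad at row 160. Now I locate the trigger paddles (rows 0–76, columns 250–300).

```bash
python3 -c "
from h import *
crop('pics/g.png','pics/g4.png',230,0,330,130,4+1-0)
crop('pics/g.png','pics/g5.png',230,110,330,230,4+1-0)
"
```

```text
(no output)
```

View pics/g4.png

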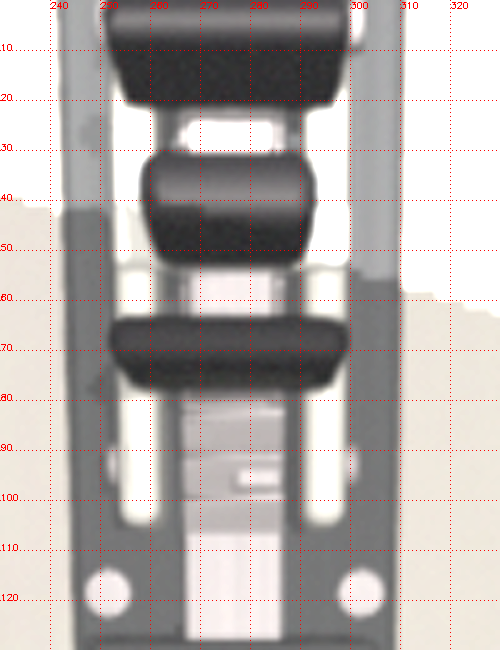

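View pics/g5.png

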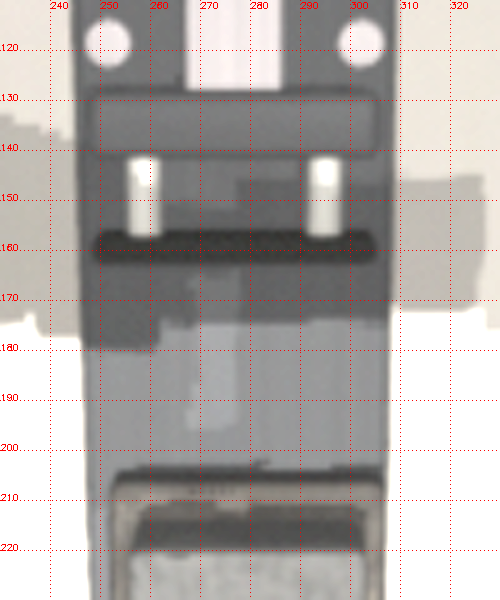

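```bash
python3 -c "
from h import *
import pickle
np.set_printoptions(precision=4,suppress=True)
P=pickle.load(open('g.pkl','rb')); f=lambda p,z:onz('wrist',p,z,P)
print('near paddle back/front',f((274,64),.088),f((274,71.5),.088), 'bottom front',f((274,77.5),.045))
print('far paddle front/back',f((274,8),.088),f((274,0),.088))
print('post mid',f((275,38),.088)); print('x ext',f((252,67),.088),f((298,67),.088))
print('holder edge',f((279,206),.022),'x',f((252.5,210),.022),f((306,210),.022)); 
print('bed x',f((247,200),.01),f((307.5,200),.01))
print('pad bottom',f((276,163),.012),'top',f((276,156.5),.030))
"
```

```text
near paddle back/front [ 0.5925 -0.0755  0.088 ] [ 0.5922 -0.0812  0.088 ] bottom front [ 0.5914 -0.0814  0.045 ]
far paddle front/back [ 0.5946 -0.0342  0.088 ] [ 0.5949 -0.0286  0.088 ]
post mid [ 0.5943 -0.056   0.088 ]
x ext [ 0.5743 -0.077   0.088 ] [ 0.6121 -0.0786  0.088 ]
holder edge [ 0.5898 -0.2125  0.022 ] x [ 0.5604 -0.2157  0.022 ] [ 0.6195 -0.2185  0.022 ]
bed x [ 0.5538 -0.2069  0.01  ] [ 0.6223 -0.2101  0.01  ]
pad bottom [ 0.5887 -0.1663  0.012 ] top [ 0.5894 -0.1572  0.03  ]
```

The stone is home: its holder edge is at y=-0.2125, 100 mm from the jaw face. The trigger centre is about (0.5935,-0.055). Move over it with a quarter turn.

```bash
python3 -m pendant '[{"dp":[-0.001,-0.02,0],"rotation":[0,0,-0.18],"fingers":-0.8},{"dp":[-0.002,-0.04,0],"rotation":[0,0,-0.36],"fingers":-0.8},{"dp":[-0.003,-0.06,0],"rotation":[0,0,-0.54],"fingers":-0.8},{"dp":[-0.004,-0.08,0],"rotation":[0,0,-0.72],"fingers":-0.8},{"dp":[-0.005,-0.10,0],"rotation":[0,0,-0.9],"fingers":-0.8},{"dp":[-0.006,-0.12,0.02],"rotation":[0,0,-1.08],"fingers":-0.8},{"dp":[-0.006,-0.131,0.04],"rotation":[0,0,-1.26],"fingers":-0.8},{"dp":[-0.006,-0.131,0.06],"rotation":[0,0,-1.44],"fingers":-0.8},{"dp":[-0.006,-0.131,0.08],"rotation":[0,0,-1.57],"fingers":-0.8},{"dp":[-0.006,-0.131,0.085],"rotation":[0,0,-1.57],"fingers":-0.8},{"dp":[-0.006,-0.131,0.085],"rotation":[0,0,-1.57],"fingers":-0.8}]'
python3 - <<'E'
from h import *
import pickle
o=arm.observe();print(o["position"],o["ee_rot"],o["force"],o["joints"])
print(cv2.Rodrigues(o["ee_rot"])[0])
P=arm.camera_params("wrist");pickle.dump(P,open("i.pkl","wb"))
cv2.imwrite("pics/i.png",arm.get_image("wrist"));cv2.imwrite("pics/i2.png",arm.get_image("scene"))
crop('pics/i2.png','pics/i3.png',205,100,335,245,4)
E
```

```text
clock: 8.8
position: [0.5913, -0.0557, 0.1457]
ee_rot: [-2.273, -2.166, -0.003]
force: [-0.6, 0.5, 0.3]
width: 0.899
[ 0.59128567 -0.05572282  0.14567957] [-2.27293053 -2.16566663 -0.00317921] [-0.59440652  0.4806911   0.27777356] [ 0.15542645  0.47417174 -0.21102089  1.73478627  0.11468285  0.94471424
  1.4221964 ]
[[ 4.83041178e-02  9.98832675e-01  9.00800894e-06]
 [ 9.98828396e-01 -4.83039373e-02  2.92655084e-03]
 [ 2.92356973e-03 -1.32367002e-04 -9.99995718e-01]]
```

View pics/i.png

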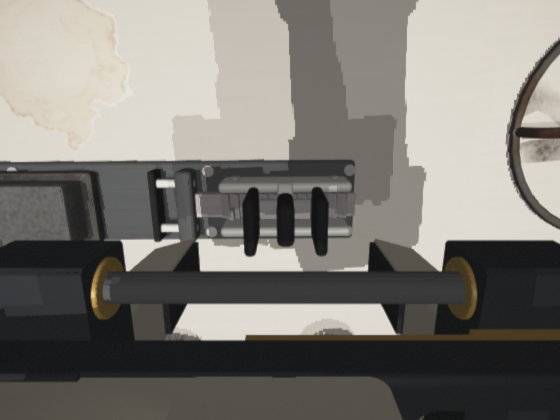

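View pics/i3.png

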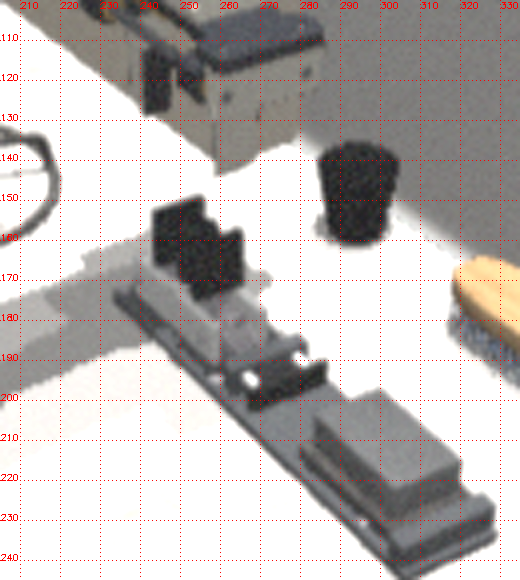

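The paddles are centred at column 286, in line with the tool. The pad and stone edge are visible on the left of the wrist view. Descend to tip z≈0.055.

```bash
python3 -m pendant '[{"dp":[0.0005,0.002,0.03],"rotation":[0,0,0],"fingers":-0.8},{"dp":[0.0005,0.002,0.06],"rotation":[0,0,0],"fingers":-0.8},{"dp":[0.0005,0.002,0.08],"rotation":[0,0,0],"fingers":-0.8},{"dp":[0.0005,0.002,0.09],"rotation":[0,0,0],"fingers":-0.8},{"dp":[0.0005,0.002,0.09],"rotation":[0,0,0],"fingers":-0.8},{"dp":[0.0005,0.002,0.09],"rotation":[0,0,0],"fingers":-0.8}]' 20
python3 - <<'E'
from h import *
import pickle
o=arm.observe();print(o["position"],o["ee_rot"],o["force"])
P=arm.camera_params("wrist");pickle.dump(P,open("j.pkl","wb"))
cv2.imwrite("pics/j.png",arm.get_image("wrist"));cv2.imwrite("pics/j2.png",arm.get_image("scene"))
crop('pics/j2.png','pics/j3.png',205,125,335,245,4)
E
```

```text
clock: 9.65
position: [0.595, -0.0548, 0.0577]
ee_rot: [2.273, 2.168, 0.007]
force: [-0.3, -0.7, 0.2]
width: 0.897
[ 0.59500202 -0.05476145  0.0577327 ] [2.27263689 2.1681453  0.00703296] [-0.29388041 -0.6902288   0.2251342 ]
```

View pics/j.png

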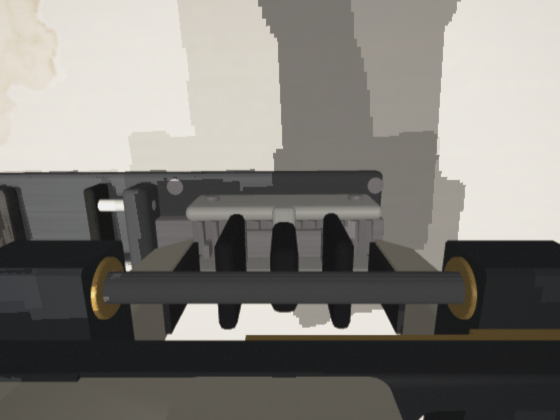

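View pics/j3.png

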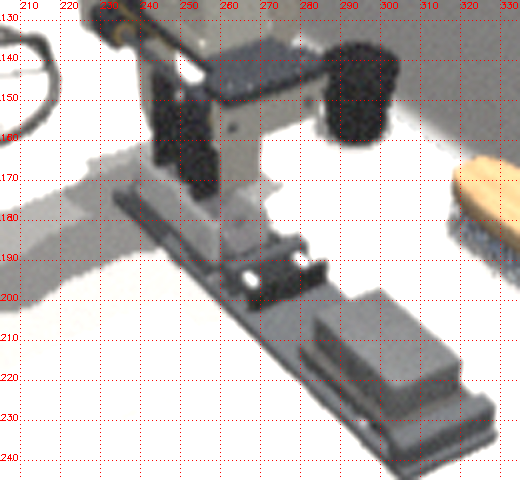

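Fingers straddle the paddles. First pump.

```bash
python3 -m pendant '[{"dp":[0,0,0],"rotation":[0,0,0],"fingers":1},{"dp":[0,0,0],"rotation":[0,0,0],"fingers":1},{"dp":[0,0,0],"rotation":[0,0,0],"fingers":1},{"dp":[0,0,0],"rotation":[0,0,0],"fingers":1},{"dp":[0,0,0],"rotation":[0,0,0],"fingers":1},{"dp":[0,0,0],"rotation":[0,0,0],"fingers":1}]' 20
cat > look.py <<'E'
from h import *
import sys,pickle
k=sys.argv[1]
o=arm.observe();print(o["position"],o["force"],o["width"]*92,o["clock"])
pickle.dump(arm.camera_params("wrist"),open(f"k{k}.pkl","wb"))
a=arm.get_image("wrist");cv2.imwrite(f"pics/k{k}.png",a)
crop(f"pics/k{k}.png",f"pics/kc{k}.png",0,160,200,290,4)
E
python3 look.py 1
```

```text
clock: 10.5
position: [0.595, -0.0546, 0.0577]
ee_rot: [2.272, 2.169, 0.007]
force: [-0.5, 1.3, 1.4]
width: 0.39
[ 0.59496085 -0.05457518  0.05771729] [-0.54580994  1.32192858  1.38014831] 35.844216991986 10.5
```

View pics/kc1.png

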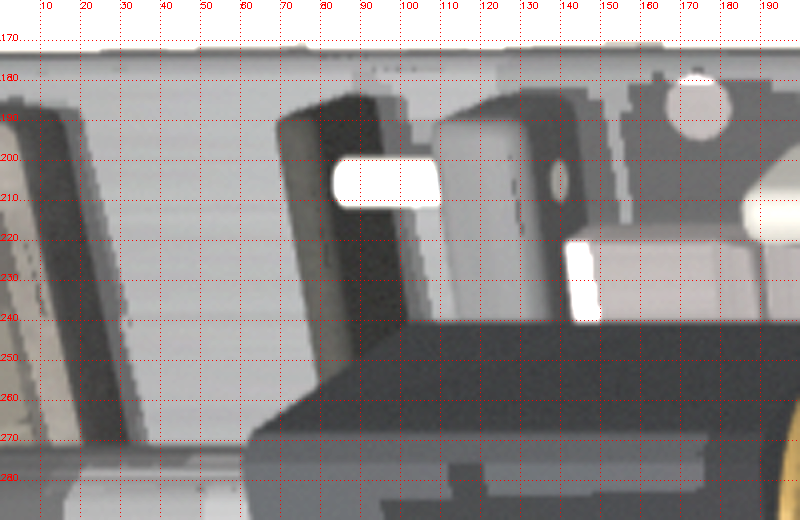

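View pics/k1.png

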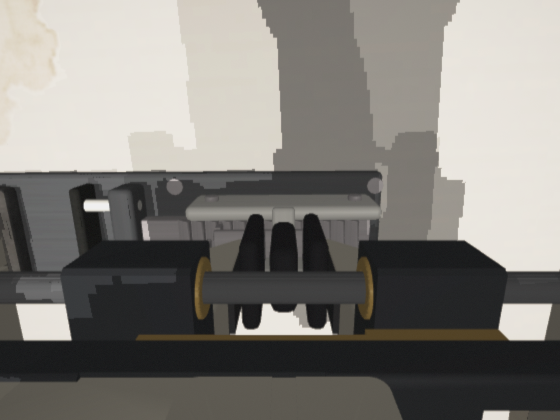

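```bash
cat > gap.py <<'E'
from h import *
import pickle,sys
# args: key pad_uv(z=.030) jawtop_front_uv holder_uv(z=.022)
k=sys.argv[1]; v=[tuple(map(float,a.split(','))) for a in sys.argv[2:]]
P=pickle.load(open(f'{k}.pkl','rb'))
th=np.radians(87.5); d=np.array([np.cos(th),np.sin(th)]); o=np.array([.5815,-.3125])
s=[ (onz('wrist',u,z,P)[:2]-o)@d*1000 for u,z in zip(v,(.030,.033,.022))]
print('from fixed face mm: pad face %.1f, jaw front %.1f, holder edge %.1f; gap %.1f; pad protrusion %.1f'%(s[0],s[1],s[2],s[0]-s[2],s[1]-s[0]))
E
python3 gap.py k1 69.5,192 109,192 6,192
python3 -c "
from h import *
crop('pics/j.png','pics/jc.png',0,160,200,290,4)"
```

```text
from fixed face mm: pad face 142.7, jaw front 165.7, holder edge 101.7; gap 41.0; pad protrusion 23.0
```

View pics/jc.png

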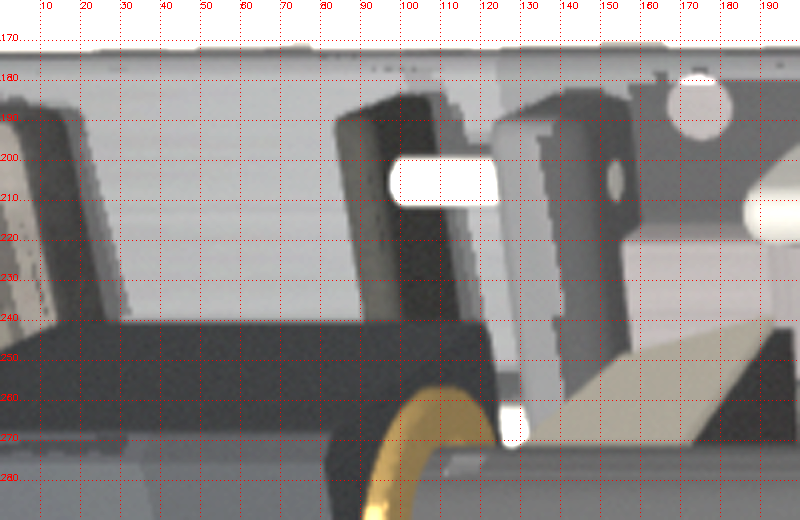

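```bash
python3 gap.py j 84,192 123.5,192 6,192
python3 -m pendant '[{"dp":[0,0,0],"rotation":[0,0,0],"fingers":-0.8},{"dp":[0,0,0],"rotation":[0,0,0],"fingers":-0.8},{"dp":[0,0,0],"rotation":[0,0,0],"fingers":-0.8},{"dp":[0,0,0],"rotation":[0,0,0],"fingers":-0.8},{"dp":[0,0,0],"rotation":[0,0,0],"fingers":-0.8},{"dp":[0,0,0],"rotation":[0,0,0],"fingers":1},{"dp":[0,0,0],"rotation":[0,0,0],"fingers":1},{"dp":[0,0,0],"rotation":[0,0,0],"fingers":1},{"dp":[0,0,0],"rotation":[0,0,0],"fingers":1},{"dp":[0,0,0],"rotation":[0,0,0],"fingers":1},{"dp":[0,0,0],"rotation":[0,0,0],"fingers":1}]' 20
python3 look.py 2
```

```text
from fixed face mm: pad face 150.4, jaw front 173.3, holder edge 101.5; gap 48.9; pad protrusion 22.9
clock: 11.92
position: [0.595, -0.0546, 0.0577]
ee_rot: [2.272, 2.169, 0.007]
force: [0.4, -0.1, 0.7]
width: 0.394
[ 0.59497075 -0.05458008  0.05772372] [ 0.3677747  -0.10211156  0.65474458] 36.20995655864775 11.925
```

View pics/kc2.png

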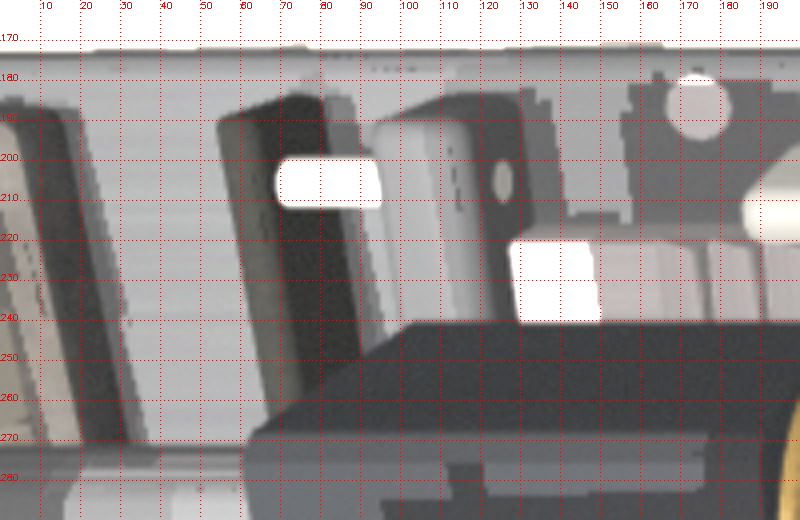

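8 mm per stroke and the gap is about 33 mm. Two more full strokes.

```bash
python3 gap.py k2 54.5,192 94.5,192 6,192
python3 -m pendant '[{"dp":[0,0,0],"rotation":[0,0,0],"fingers":-0.8},{"dp":[0,0,0],"rotation":[0,0,0],"fingers":-0.8},{"dp":[0,0,0],"rotation":[0,0,0],"fingers":-0.8},{"dp":[0,0,0],"rotation":[0,0,0],"fingers":-0.8},{"dp":[0,0,0],"rotation":[0,0,0],"fingers":-0.8},{"dp":[0,0,0],"rotation":[0,0,0],"fingers":1},{"dp":[0,0,0],"rotation":[0,0,0],"fingers":1},{"dp":[0,0,0],"rotation":[0,0,0],"fingers":1},{"dp":[0,0,0],"rotation":[0,0,0],"fingers":1},{"dp":[0,0,0],"rotation":[0,0,0],"fingers":1}]' 20
python3 -m pendant '[{"dp":[0,0,0],"rotation":[0,0,0],"fingers":-0.8},{"dp":[0,0,0],"rotation":[0,0,0],"fingers":-0.8},{"dp":[0,0,0],"rotation":[0,0,0],"fingers":-0.8},{"dp":[0,0,0],"rotation":[0,0,0],"fingers":-0.8},{"dp":[0,0,0],"rotation":[0,0,0],"fingers":-0.8},{"dp":[0,0,0],"rotation":[0,0,0],"fingers":1},{"dp":[0,0,0],"rotation":[0,0,0],"fingers":1},{"dp":[0,0,0],"rotation":[0,0,0],"fingers":1},{"dp":[0,0,0],"rotation":[0,0,0],"fingers":1},{"dp":[0,0,0],"rotation":[0,0,0],"fingers":1}]' 20
python3 look.py 4
```

```text
from fixed face mm: pad face 134.6, jaw front 158.0, holder edge 101.7; gap 32.8; pad protrusion 23.4
clock: 13.22
position: [0.595, -0.0546, 0.0577]
ee_rot: [2.272, 2.169, 0.007]
force: [0.0, -0.1, 0.3]
width: 0.409
clock: 14.48
position: [0.595, -0.0546, 0.0577]
ee_rot: [2.272, 2.168, 0.007]
force: [0.5, -0.3, 0.1]
width: 0.403
[ 0.59495874 -0.05458627  0.0577143 ] [ 0.45085086 -0.29653771  0.06800279] 37.079129176750506 14.475
```

View pics/kc4.png

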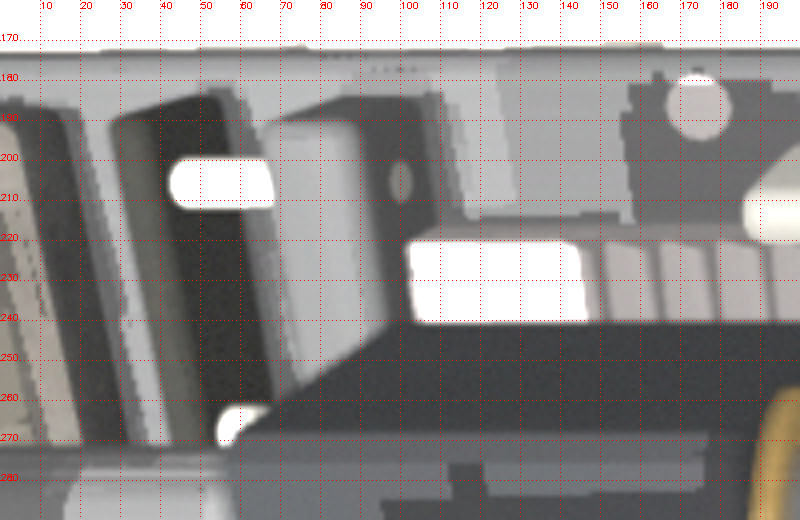

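```bash
python3 gap.py k4 28,192 66.5,192 6,192
python3 -m pendant '[{"dp":[0,0,0],"rotation":[0,0,0],"fingers":-0.8},{"dp":[0,0,0],"rotation":[0,0,0],"fingers":-0.8},{"dp":[0,0,0],"rotation":[0,0,0],"fingers":-0.8},{"dp":[0,0,0],"rotation":[0,0,0],"fingers":-0.8},{"dp":[0,0,0],"rotation":[0,0,0],"fingers":-0.8},{"dp":[0,0,0],"rotation":[0,0,0],"fingers":1},{"dp":[0,0,0],"rotation":[0,0,0],"fingers":1},{"dp":[0,0,0],"rotation":[0,0,0],"fingers":1},{"dp":[0,0,0],"rotation":[0,0,0],"fingers":1},{"dp":[0,0,0],"rotation":[0,0,0],"fingers":1},{"dp":[0,0,0],"rotation":[0,0,0],"fingers":1},{"dp":[0,0,0],"rotation":[0,0,0],"fingers":1}]' 20
python3 look.py 5
```

```text
from fixed face mm: pad face 120.1, jaw front 142.9, holder edge 101.7; gap 18.4; pad protrusion 22.8
clock: 16.02
position: [0.5949, -0.0546, 0.0577]
ee_rot: [2.272, 2.169, 0.007]
force: [0.6, -0.4, -0.3]
width: 0.389
[ 0.59493887 -0.05458262  0.05769525] [ 0.60279568 -0.44052652 -0.27451322] 35.78303702145668 16.025
```

View pics/kc5.png

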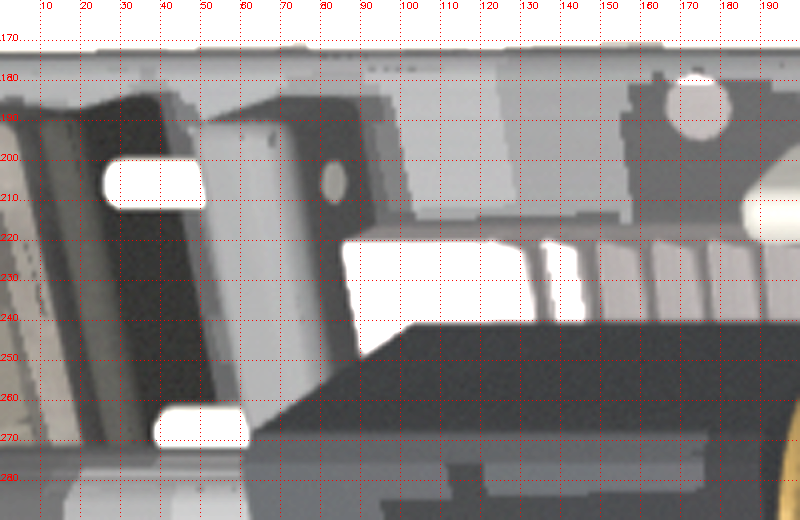

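```bash
python3 gap.py k5 11,192 50,192 6,192
python3 -m pendant '[{"dp":[0,0,0],"rotation":[0,0,0],"fingers":-0.8},{"dp":[0,0,0],"rotation":[0,0,0],"fingers":-0.8},{"dp":[0,0,0],"rotation":[0,0,0],"fingers":-0.8},{"dp":[0,0,0],"rotation":[0,0,0],"fingers":-0.8},{"dp":[0,0,0],"rotation":[0,0,0],"fingers":-0.8},{"dp":[0,0,0],"rotation":[0,0,0],"fingers":1},{"dp":[0,0,0],"rotation":[0,0,0],"fingers":1},{"dp":[0,0,0],"rotation":[0,0,0],"fingers":1},{"dp":[0,0,0],"rotation":[0,0,0],"fingers":1},{"dp":[0,0,0],"rotation":[0,0,0],"fingers":1},{"dp":[0,0,0],"rotation":[0,0,0],"fingers":1},{"dp":[0,0,0],"rotation":[0,0,0],"fingers":1}]' 20
python3 look.py 6
```

```text
from fixed face mm: pad face 110.9, jaw front 134.2, holder edge 101.7; gap 9.2; pad protrusion 23.2
clock: 17.58
position: [0.595, -0.0545, 0.0577]
ee_rot: [2.272, 2.169, 0.007]
force: [0.4, -1.2, -0.8]
width: 0.391
[ 0.59496427 -0.05453604  0.05770989] [ 0.43949711 -1.20640735 -0.82094984] 36.01279506582367 17.575
```

View pics/kc6.png

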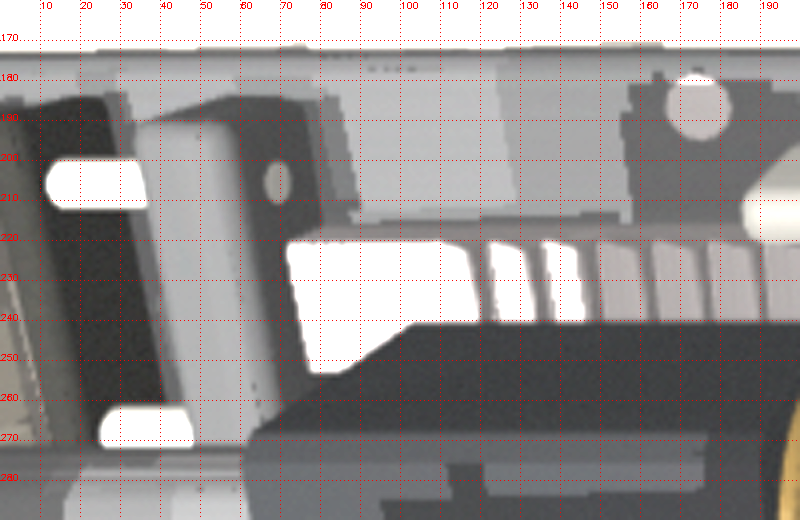

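The jaw moved another 8 mm. The gap is now about 1 mm and the pad is still free, so one more full stroke should push the pad in about 7 mm, safely under 13. I'll hold that squeeze.

```bash
python3 -m pendant '[{"dp":[0,0,0],"rotation":[0,0,0],"fingers":-0.8},{"dp":[0,0,0],"rotation":[0,0,0],"fingers":-0.8},{"dp":[0,0,0],"rotation":[0,0,0],"fingers":-0.8},{"dp":[0,0,0],"rotation":[0,0,0],"fingers":-0.8},{"dp":[0,0,0],"rotation":[0,0,0],"fingers":-0.8},{"dp":[0,0,0],"rotation":[0,0,0],"fingers":1},{"dp":[0,0,0],"rotation":[0,0,0],"fingers":1},{"dp":[0,0,0],"rotation":[0,0,0],"fingers":1},{"dp":[0,0,0],"rotation":[0,0,0],"fingers":1},{"dp":[0,0,0],"rotation":[0,0,0],"fingers":1},{"dp":[0,0,0],"rotation":[0,0,0],"fingers":1},{"dp":[0,0,0],"rotation":[0,0,0],"fingers":1},{"dp":[0,0,0],"rotation":[0,0,0],"fingers":1}]' 25
python3 look.py 7
python3 - <<'E'
from h import *
cv2.imwrite("pics/m.png",arm.get_image("scene")); crop('pics/m.png','pics/m2.png',205,125,335,245,4)
E
```

```text
clock: 19.25
position: [0.5949, -0.0546, 0.0577]
ee_rot: [2.272, 2.169, 0.007]
force: [1.0, 0.4, -0.8]
width: 0.384
[ 0.59494292 -0.05456945  0.05770673] [ 0.97287615  0.44133037 -0.81102335] 35.33162193840474 19.25
```

View pics/kc7.png

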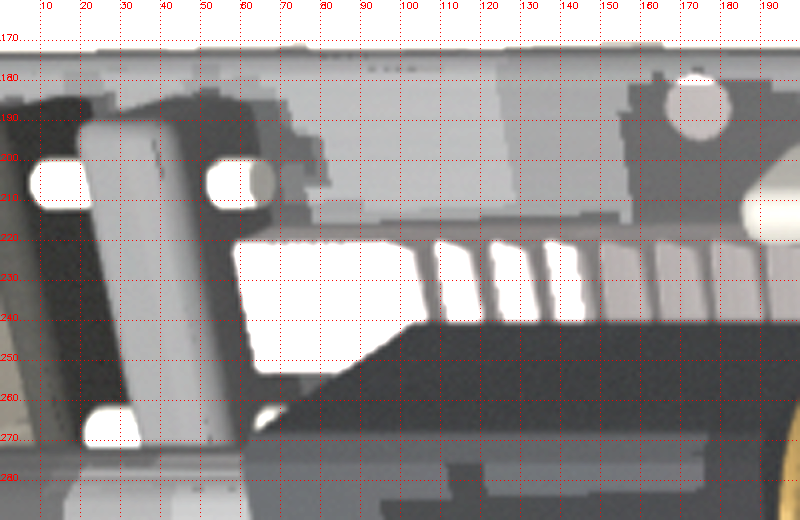

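View pics/m2.png

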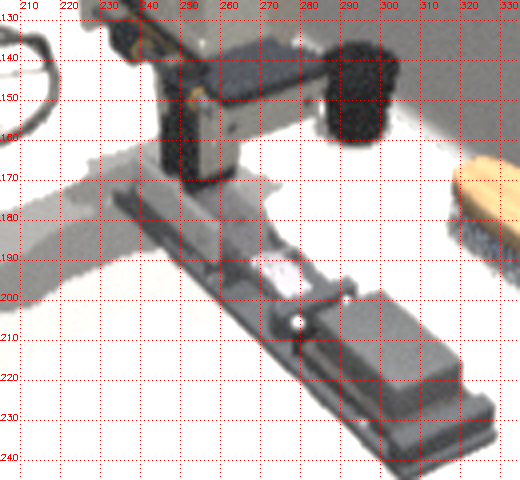

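The pad pins stick out about 11 px (about 6 mm) behind the jaw and the plate is against the stone. The trigger is at its stop (35.3 mm), and the stone is still flat and home. Hand in while squeezing.

```bash
python3 -c "
from cell import arm
print(arm.sign_off())"
```

```text
the job is handed in; nothing more can be done
None
```

The whetstone is lying flat and lengthwise on the clamp bed, home against the fixed jaw, and the clamp is holding it. I handed in at about 19 s of the 72 s allowed, with the fingers still squeezing; the hand-in reports no verdict.

- **Placing:** I slid the stone until it pushed back with 9.5 N. Its near holder edge then measured 100 mm from the jaw face, about 2 mm off the middle of the bed. The scene picture after the last stroke showed it in the same place.
- **Pumping:** I made seven trigger strokes, moving the jaw about 8 mm each. Two came out slightly short because they were held for less time. The pad met the stone on the seventh.
- **Pad:** after the last stroke the pad pins stood out about 6 mm. That is inside the 3–13 mm band but a little short of the 8 mm half-way mark, and works out to roughly 10 N. It is read from about 11 pixels in the wrist picture, so it is only good to about 1 mm.
- **Trigger:** the finger opening read 35.3 mm, so the trigger is at its stop. The grip is set to 25 N.
- **Readings that disagreed:** for the stone before I picked it up, the wrist camera differed from the fixed cameras by 2–3° and up to 7 mm. I aimed mostly by the wrist reading, and the grasp and placing checks came out right.

I saw no sign that the bystanders had moved, but I did not re-measure them.

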